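Hold the cover plate over the block's screw holes

TASK

Grip the blue rib of the aluminium cover plate, pull the plate straight up out of its snap-in dock, and carry it over to the bare heating-block module, orange dot towards orange dot. Hold it there level and still, hovering about a centimetre above the module's black deck, with its four holes straight above the four brass-rimmed threaded holes, ready for a colleague to start the screws: finish while still holding it, without letting go. Do not touch the module with anything, and leave the other things on the bench where they are.

Things in the scene. Friction and masses are not known exactly. Their poses are not given: they have to be found in the camera images.
- cover: Aluminium plate 120 (x) x 90 (y) x 5 mm, about 0.25 kg; 10 mm through-holes at x = +-50, y = +-35 mm. Blue grip rib on its middle: 50 mm long (x), 16 wide (y: pinch across it from above), top 37 mm above the underside. Origin: centre of the underside, z up. Orange dot at x = 52, y = 18, beside hole 0 (x = +50, y = +35). Starts level in the dock, snapped under two catches.
- cover_hole0 (a point): Centre of cover hole 0 (the one nearest the orange dot), on the plate's underside.
- cover_hole2 (a point): Centre of cover hole 2, diagonal to hole 0 (x = -50, y = -35 mm), on the plate's underside.
- dock: Black dock fixed to the bench, 176 x 110 mm, left or right of the middle; origin: underside centre. The cover lies centred in it, axes alike, underside 25 mm above the bench. At each x end a sprung 10 mm roller in a grey housing (42 mm high) laps 2.5 mm over the plate's end. Pulled straight up with 10 to 20 N it snaps free in the first 6 mm: grip with 40 N or more.
- module: Bare module fixed to the bench, across from the dock: cream housing, black deck 156 (x) x 120 (y) mm, deck top 50 mm up, silver wells, orange dot at x = 69, y = 51. Brass-rimmed threaded holes at x = +-50, y = +-35 mm. Origin: underside centre, z up. Its x axis is within 0.8 rad of the cover's at the start. (The like module at the middle of the back already has its cover: leave it.)
- module_hole0 (a point): Centre of the mouth of the module's threaded hole 0 (x = +50, y = +35 mm, the one nearest its orange dot), on the deck's top.
- module_hole2 (a point): Centre of the mouth of the module's threaded hole 2, diagonal to hole 0 (x = -50, y = -35 mm), on the deck's top.
- screw_dish: White round dish of screws, 64 mm across, 18 mm high; origin at underside centre. Bystander.
- screwdriver: Screwdriver lying flat on the left. Bystander.
- bottle: Amber bottle with blue cap, 66 mm across, 150 mm high; origin at underside centre. Bystander on the right.
- well_plate: White well plate, 127 x 86 x 14 mm; origin at underside centre. Bystander on the right.
There are look-alikes about, which are no part of the job. Leave any green or red look-alike of the module alone.

How it is judged:
By the outcome, as a careful person would: the job done as asked, in the order asked, and still so for the second after the job is handed in, while the arm keeps its last pose, push and grip.
It also fails if it takes over 38 s, if anything falls off the work surface, if the arm or the gripper's body presses on something with over 40 N, if the wrist force passes 120 N, or if a joint passes its speed limit or range.

ROBOT

A 7-joint arm with a two-finger parallel gripper is mounted at the origin on the work surface. World frame = base frame: x ahead of the robot, y to its left, z up, the work surface at z = 0. Lengths are in m, angles in rad, forces in N, time in s.
With the tool pointing down it reaches from about 0.4 to 0.85 m from the base axis. Payload 10.4 kg.
Tool frame: the origin (TCP) lies at the very end of the fingers, on their centre line; the grasp point (between the pads) lies 19 mm behind it; z points along the fingers, y is the line along which they close (so a half turn about z gives the same grasp; the last joint's range is limited). The gripper opens to 87 mm and grips with 3 to 60 N. Pads are 19 mm wide; open, the fingers measure 117 mm over their backs; the gripper's body (75 mm by 190 mm) begins 51 mm behind the grasp point.
Start: joints at [1.121, 0.332, -0.065, 1.46, 0.022, 1.35, -0.088], TCP at [0.259, -0.569, 0.223] pointing down, gripper open.
Joint ranges: [-2.6, 2.6], [-0.5, 2.12], [-1.47, 1.34], [0.16, 2.42], [-1.27, 4.41], [0.06, 2.06], [-2.6, 2.6]. Speed limits (rad/s): [2.22, 2.22, 2.79, 2.79, 3.14, 3.14, 3.14].

INTERFACE

Orientations are given as a unit quaternion [x, y, z, w].
In Python, from bench import r gives the robot as it stands.
- The arm moves only by the tool jog_arm, called after ">>>" as name([rows], argument=value, ...), one row to a line, values as JSON. Schema: {"type":"object","properties":{"plan":{"type":"array","items":{"type":"array","items":{"type":"number"},"minItems":5,"maxItems":5},"minItems":1,"maxItems":12},"clamp_n":{"type":"number"},"only":{"type":"string"},"quiet":{"type":"boolean"},"lines":{"type":"string"}},"required":["plan"],"additionalProperties":false}. plan is a list of rows, 1 to 12 of them, each of 5 numbers: dx, dy, dz in shares of 1 m (1.0 is 1 m), then a turn about the tool's z in a scale on which 1.0 is pi rad, then the finger opening in m; each row is the pose to reach, as a shift and turn from the pose commanded when the call began, along the tool's axes at that moment; what a row does not reach only later rows make up. A row lasts 1/10 s, in which the tool goes at most 0.05 m and 0.15 rad, less where a joint would pass 70% of its speed; a pose out of reach is approached as far as the arm can. The fingers move at their own pace and stop on an object; clamp_n is the grip in N (left out, the last holds). Time passes only in rows, so rows that do not move let the fingers close. The tool returns the time, the measured TCP pose, the force, the opening and the grip force at its end. only (a regular expression) keeps the lines of the reply that match it, lines (a string "A,B") keeps lines A to B, and quiet returns only ok. Input that does not fit is refused with a message, and nothing moves.
- r.read_state(): the state, without advancing time (a new reading comes with each control period).
- r.camera(name): name is "side" or "top" or "wrist"; returns a dict with "img" (400x640x3 uint8, red, green, blue), "fx", "fy", "cx", "cy" (pixels), "k1" (the pictures are not rectified: a ray, as slopes to the right and down, at radius r is drawn at 1 + k1 r^2 times it, then the intrinsics apply), "pose" (4x4, takes a point from camera to world coordinates). Camera axes: x right, y down, z forward; pixel columns grow to the right and rows downward; lengths in m; the calibration is good to about 2 mm. A picture is of the moment at which its call begins. There is no depth.
- r.close_job(): hands the job in; it is judged then, once.
Trained networks look in the newest picture that a camera, given by its name, has taken for a name from the list of things; names that differ only in an ending like _2 or _b are one class to them, and where a whole thing is asked for, a point or a joint stands for the part that bears it (a point fixed in the world has none). Each returns a list of dicts, best first, with "p" (0 to 1); they miss things now and then, are a little off and sometimes report something else, mostly with a low value. They report only what shows in the picture. A call takes as long as a camera call. They do not tell look-alikes from the thing itself.
- r.recognise(camera, label): "position" ([column, row] as shares, 0 to 1, of the picture: columns of its width, rows of its height, amid what is visible of it).
- r.regions_of(camera, label): "pixels" (400x640 bool, what is visible of it) and "position" ([column, row] as shares, 0 to 1, of the picture: columns of its width, rows of its height, amid what is visible of it).
The state is a dict: "time": time; "joint_positions": joint angles; "joint_vel": joint speeds; "joint_torque": joint torques, N m; "ee_pos": TCP position; "eef_rot": TCP orientation; "ft_force": force on the tool from outside, world axes, zero at the start; "torque": the same for the moment, N m; "width": finger opening in m; "grip_force": force on a finger pad.
Only numpy, scipy, OpenCV 4.12 (cv2) and the standard library are available. Lean on these libraries where they do the work, as an engineer would, in place of code of your own. Each camera call takes 0.05 s, during which the arm holds its last target. There are 200 camera calls.

## Working session

There is one attempt and no reset: what is moved stays moved. The work goes in short steps, Python scripts to look and compute and a tool call to move; the robot and the scene stay as the last step left them, time stands still between calls to the robot, and variables do not carry over. Pictures are saved under pics/ and viewed, at most 10 in all, crops included, and the job is handed in when it is done.

```bash
mkdir -p pics; ls; cat > h.py <<'E'
import numpy as np, cv2, json
from bench import r
from scipy.spatial.transform import Rotation as R
def cam(n,save=None):
    c=r.camera(n)
    if save: cv2.imwrite('pics/'+save,c['img'][:,:,::-1])
    return c
def K(c): return np.array([[c['fx'],0,c['cx']],[0,c['fy'],c['cy']],[0,0,1.]])
def ray(c,px):
    n=cv2.undistortPoints(np.array([[px]],float),K(c),np.array([c['k1'],0,0,0,0.]))[0,0]
    # k1 model: drawn = ray*(1+k1 r^2): same as OpenCV radial
    T=np.array(c['pose']); d=T[:3,:3]@np.array([n[0],n[1],1]); return T[:3,3],d/np.linalg.norm(d)
def atz(c,px,z):
    o,d=ray(c,px); return o+d*(z-o[2])/d[2]
def tri(rays):
    A=sum(np.eye(3)-np.outer(d,d) for o,d in rays); b=sum((np.eye(3)-np.outer(d,d))@o for o,d in rays)
    p=np.linalg.solve(A,b); res=[np.linalg.norm(np.cross(p-o,d)) for o,d in rays]; return p,res
def proj(c,P):
    T=np.array(c['pose']); q=T[:3,:3].T@(np.array(P)-T[:3,3]); 
    return cv2.projectPoints(q.reshape(1,1,3),np.zeros(3),np.zeros(3),K(c),np.array([c['k1'],0,0,0,0.]))[0].ravel()
E
python3 - <<'E'
from h import *
np.set_printoptions(precision=4,suppress=True)
s=r.read_state(); print({k:np.round(v,4) for k,v in s.items()})
for n in ['top','side','wrist']:
    c=cam(n,n+'0.png'); print(n,c['fx'],c['k1'],np.array(c['pose']))
    for l in ['cover','cover_hole0','cover_hole2','dock','module','module_hole0','module_hole2','bottle','well_plate','screw_dish']:
        print(l,[(round(d['p'],2),np.round(np.array(d['position'])*[640,400],1)) for d in r.recognise(n,l)][:5])
a=cv2.imread('pics/top0.png')
E
```

```text
pics
{'time': np.float64(0.0), 'joint_positions': array([ 1.1214,  0.3329, -0.0647,  1.4609,  0.0216,  1.3499, -0.0885]), 'joint_vel': array([ 0.0011,  0.0001,  0.0001,  0.0011, -0.0011,  0.0001, -0.0008]), 'joint_torque': array([ -0.0015, -62.3257,   0.0233, -38.9891,  -0.0614,   0.0398,
         0.0002]), 'ee_pos': array([ 0.2585, -0.5686,  0.2217]), 'eef_rot': array([ 0.9773,  0.2118, -0.0002, -0.0007]), 'ft_force': array([-0.1161,  0.1925, -0.339 ]), 'torque': array([ 0.0297, -0.0088, -0.0282]), 'grip_force': np.float64(0.0), 'width': np.float64(0.0869)}
top 400.8590202846676 -0.035023872525315296 [[ 0.0092 -0.9902  0.1393  0.2784]
 [-0.9999 -0.008   0.0096 -0.0173]
 [-0.0084 -0.1394 -0.9902  1.3059]
 [ 0.      0.      0.      1.    ]]
cover [(0.76, array([270.2, 180. ]))]
cover_hole0 [(0.89, array([273.9, 175.8]))]
cover_hole2 [(0.89, array([273.9, 175.8]))]
dock [(0.84, array([281. , 192.3]))]
module [(0.98, array([241.6, 247.9])), (0.79, array([401.3, 182. ])), (0.6, array([398.3, 262.3]))]
module_hole0 [(0.92, array([240. , 245.8])), (0.68, array([396.3, 178.5])), (0.61, arra
[... 819 characters left out ...]
[324.5, 141.6])), (0.8, array([404.4, 164.8]))]
module_hole2 [(0.9, array([348.7, 306.3])), (0.88, array([324.5, 141.6])), (0.8, array([404.4, 164.8]))]
bottle [(0.65, array([380.9, 105.9]))]
well_plate []
screw_dish [(0.83, array([280.5, 193.2]))]
wrist 291.5832228378855 -0.04857266623461049 [[ 0.4143 -0.8667 -0.2779  0.3355]
 [-0.9101 -0.3945 -0.1265 -0.5335]
 [ 0.      0.3053 -0.9522  0.3844]
 [ 0.      0.      0.      1.    ]]
cover []
cover_hole0 []
cover_hole2 []
dock []
module [(0.72, array([67.2, 65.5]))]
module_hole0 [(0.91, array([68.1, 65. ]))]
module_hole2 [(0.91, array([68.1, 65. ]))]
bottle [(0.63, array([262.8,  32.3]))]
well_plate [(0.57, array([264. ,  31.8]))]
screw_dish []
```

View pics/top0.png

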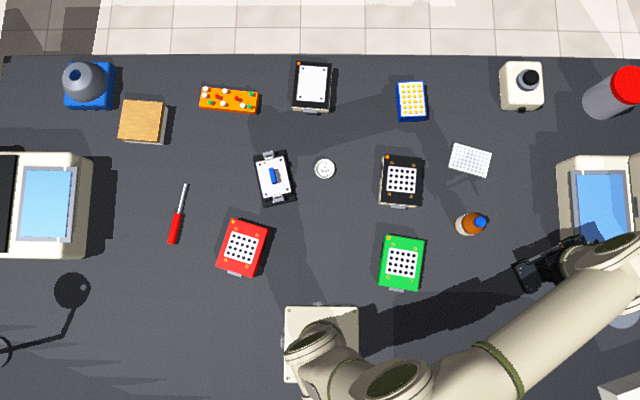

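View pics/side0.png

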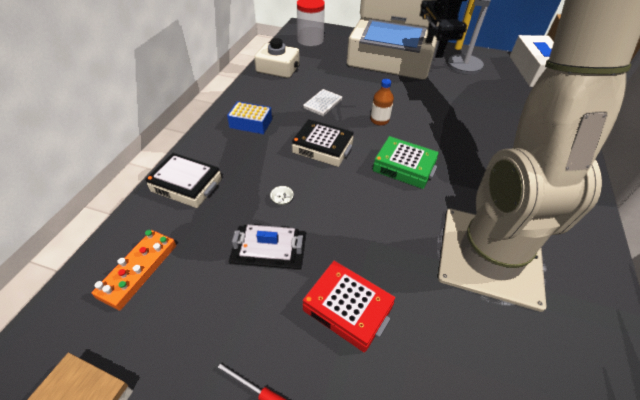

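The top view shows the covered dock at about (272,178) with the blue rib. The bare black-decked module is at (401,182) with the dot at its top-left, and the red (241,248) and green (402,262) ones are look-alikes. The side view shows the dock at (268,243) and the module at (323,142).

```bash
python3 - <<'E'
from h import *
np.set_printoptions(precision=4,suppress=True)
ct,cs=cam('top'),cam('side')
def blob(c,box,kind):
    x0,y0,x1,y1=box; hsv=cv2.cvtColor(c['img'][y0:y1,x0:x1],cv2.COLOR_RGB2HSV)
    lo,hi={'blue':((100,120,40),(125,255,255)),'orange':((5,150,120),(22,255,255))}[kind]
    m=cv2.inRange(hsv,lo,hi); ys,xs=np.nonzero(m); return np.array([xs.mean()+x0,ys.mean()+y0]),len(xs)
bt,n1=blob(ct,(245,145,300,210),'blue'); bs,n2=blob(cs,(225,215,310,270),'blue')
print('rib',bt,n1,bs,n2,tri([ray(ct,bt),ray(cs,bs)]))
for nm,b1,b2 in [('cover dot',(245,145,300,210),(225,215,310,270)),('module dot',(375,145,430,210),(285,115,360,170))]:
    try:
        a,n1=blob(ct,b1,'orange'); b,n2=blob(cs,b2,'orange'); print(nm,a,n1,b,n2,tri([ray(ct,a),ray(cs,b)]))
    except Exception as e: print(nm,e)
t=ct['img'];s=cs['img']
f=lambda i,b:cv2.resize(i[b[1]:b[3],b[0]:b[2]],(390,290),interpolation=cv2.INTER_CUBIC)
im=np.vstack([np.hstack([f(t,(240,145,300,190+10)),f(t,(370,145,435,210))]),np.hstack([f(s,(225,215,310,275)),f(s,(280,112,365,172))])])
cv2.imwrite('pics/crop1.png',im[:,:,::-1])
E
```

```text
rib [272.3974 175.5385] 78 [266.8341 236.8079] 229 (array([0.5256, 0.161 , 0.05  ]), [np.float64(0.0009900362308852897), np.float64(0.0009900362308856094)])
cover dot [264.3333 162.3333] 3 [244.8 245.4] 5 (array([0.5722, 0.1908, 0.0328]), [np.float64(0.0014216750524712865), np.float64(0.001421675052471288)])
module dot [397.4634 172.8537] 41 [295.6364 138.9091] 11 (array([ 0.571 , -0.2359,  0.0273]), [np.float64(0.028119689355448448), np.float64(0.02811968935544857)])
```

View pics/crop1.png

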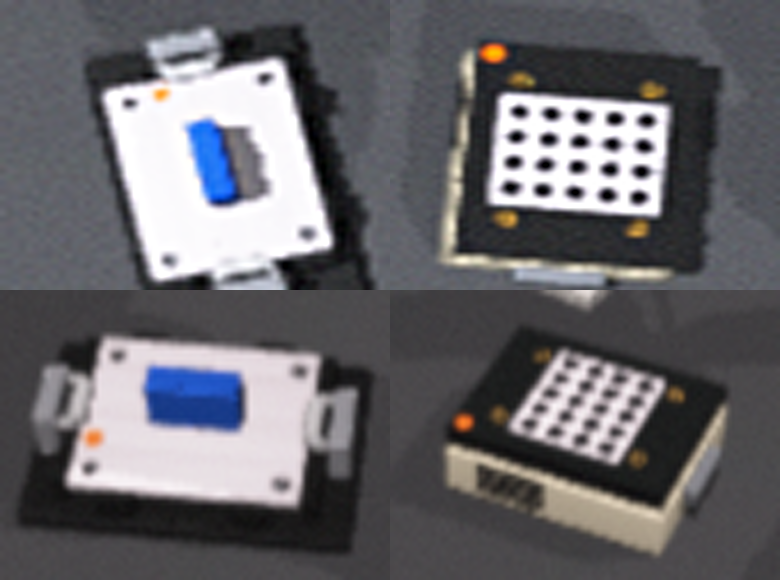

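Careful with the scale: turns go in shares of pi rad. That gives: 0.187 rad is 0.0595.

>>> jog_arm([
  [0.16,-0.105,-0.01,0.0286,0.087],
  [0.32,-0.21,-0.01,0.0595,0.087],
  [0.32,-0.21,-0.01,0.0595,0.087],
  [0.32,-0.21,-0.01,0.0595,0.087],
  [0.32,-0.21,-0.01,0.0595,0.087],
  [0.32,-0.21,-0.01,0.0595,0.087],
  [0.32,-0.21,-0.01,0.0595,0.087],
  [0.32,-0.21,-0.01,0.0595,0.087],
  [0.32,-0.21,-0.01,0.0595,0.087],
  [0.32,-0.21,-0.01,0.0595,0.087],
  [0.32,-0.21,-0.01,0.0595,0.087],
])

```text
time: 2.85
ee_pos: [0.4624, -0.2466, 0.2325]
eef_rot: [0.993, 0.119, -0.0, 0.0]
ft_force: [-1.0, 0.3, -0.6]
width: 0.0871
grip_force: 0.0
```

```bash
python3 - <<'E'
from h import *
import pickle
s=r.read_state(); print(s['time'],s['ee_pos'],s['eef_rot'],abs(s['joint_vel']).max())
c=cam('wrist','w1.png'); pickle.dump(dict(c=c,s=s),open('w1.pkl','wb'))
print([(round(d['p'],2),np.round(np.array(d['position'])*[640,400],1)) for l in ['module_hole0','module_hole2'] for d in r.recognise('wrist',l)])
E
```

```text
2.85 [ 0.46244277 -0.2465617   0.23249647] [ 9.92928100e-01  1.18716973e-01 -1.67786628e-04  2.01911652e-04] 0.00919971601598971
[(0.74, array([328.9, 126. ])), (0.67, array([  4.7, 195.4])), (0.65, array([279.8, 307.9])), (0.74, array([328.9, 126. ])), (0.67, array([  4.7, 195.4])), (0.65, array([279.8, 307.9]))]
```

View pics/w1.png

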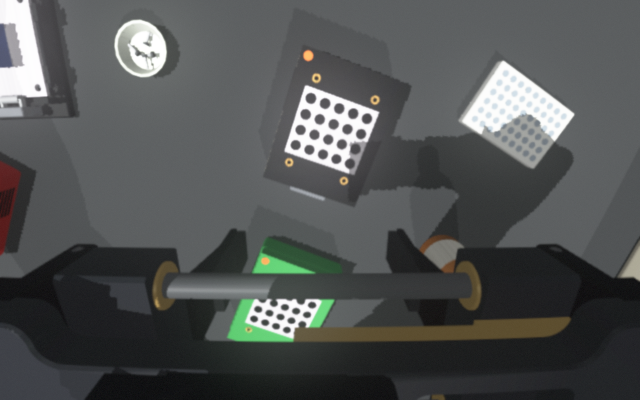

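The wrist picture shows the module's brass holes at (316,77), (375,100), (289,162) and (344,181), with its dot at (308,56). I'll measure these, then move on over the dock.

```bash
cat >> h.py <<'E'
def refine(img,p,kind,rad=7):
    x,y=int(round(p[0])),int(round(p[1])); w=img[max(0,y-rad):y+rad+1,max(0,x-rad):x+rad+1]
    hsv=cv2.cvtColor(w,cv2.COLOR_RGB2HSV).astype(float)
    if kind=='brass': wt=np.clip(hsv[...,1]-90,0,None)*((hsv[...,0]>8)&(hsv[...,0]<32)&(hsv[...,2]>60))
    if kind=='dark': wt=np.clip(130-hsv[...,2],0,None)
    if kind=='blue': wt=((hsv[...,0]>100)&(hsv[...,0]<130)&(hsv[...,1]>100))*1.
    ys,xs=np.mgrid[0:w.shape[0],0:w.shape[1]]; wt=wt+1e-9
    return np.array([(xs*wt).sum()/wt.sum()+max(0,x-rad),(ys*wt).sum()/wt.sum()+max(0,y-rad)])
def fit(P,L):
    # planar rigid fit: P world xy, L local xy -> yaw, centre, residuals
    P=np.array(P)[:,:2];L=np.array(L);a=P-P.mean(0);b=L-L.mean(0)
    yaw=np.arctan2((b[:,0]*a[:,1]-b[:,1]*a[:,0]).sum(),(a*b).sum()); Rm=np.array([[np.cos(yaw),-np.sin(yaw)],[np.sin(yaw),np.cos(yaw)]])
    c=P.mean(0)-Rm@L.mean(0); return yaw,c,np.linalg.norm(P-(L@Rm.T+c),axis=1)
HL=[(.05,.035),(.05,-.035),(-.05,.035),(-.05,-.035)]
def fit3(c,pts,z,L=HL):
    # pixel fit of yaw,x,y,z (level) to 4 points of one picture
    from scipy.optimize import least_squares
    f=lambda q:np.concatenate([proj(c,[q[0]+np.cos(q[3])*l[0]-np.sin(q[3])*l[1],q[1]+np.sin(q[3])*l[0]+np.cos(q[3])*l[1],q[2]])-p for l,p in zip(L,pts)])
    P=[atz(c,p,z) for p in pts]; y,ce,_=fit(P,L); s=least_squares(f,[*ce,z,y]); return s.x,np.abs(s.fun).max()
E
python3 - <<'E'
from h import *
import pickle
np.set_printoptions(precision=4,suppress=True)
c=pickle.load(open('w1.pkl','rb'))['c']
pts=[refine(c['img'],p,'brass') for p in [(316.5,77.5),(375,100),(289,162),(344,181)]]
print(np.array(pts)); P=[atz(c,p,.05) for p in pts]; print(np.array(P)); print(fit(P,HL)); print('free z',fit3(c,pts,.05))
ct=cam('top'); 
pt=[refine(ct['img'],p,'brass',3) for p in [(391.8,162.9),(413.8,165.2),(389.2,193.6),(411.2,196.3)]]
print(np.array(pt)); print(fit([atz(ct,p,.05) for p in pt],HL)); print([tri([ray(c,a),ray(ct,b)]) for a,b in zip(pts,pt)])
E
```

```text
[[316.0814  77.3614]
 [374.6141  99.4461]
 [288.7608 161.82  ]
 [343.4828 180.4518]]
[[ 0.5696 -0.2197  0.05  ]
 [ 0.5626 -0.2894  0.05  ]
 [ 0.4697 -0.2103  0.05  ]
 [ 0.4628 -0.28    0.05  ]]
(np.float64(-0.09547558821571418), array([ 0.5162, -0.2499]), array([0.0003, 0.    , 0.0001, 0.0002]))
free z (array([ 0.5163, -0.2498,  0.0508, -0.0956]), np.float64(0.1696945698008676))
[[391.4918 162.5082]
 [414.     165.    ]
 [389.     194.    ]
 [410.1707 197.    ]]
(np.float64(-0.11664787992903188), array([ 0.5168, -0.2495]), array([0.0018, 0.0025, 0.0017, 0.0027]))
[(array([ 0.5699, -0.2191,  0.0559]), [np.float64(0.000989962764020171), np.float64(0.0009899627640201146)]), (array([ 0.5618, -0.288 ,  0.0624]), [np.float64(0.0007958669264316104), np.float64(0.0007958669264317156)]), (array([ 0.4698, -0.2101,  0.0504]), [np.float64(0.00016617344822312705), np.float64(0.00016617344822322723)]), (array([ 0.4616, -0.2796,  0.0439]), [np.float64(0.0013700920717970252), np.float64(0.0013700920717970592)])]
```

>>> jog_arm([
  [0.05,-0.2,0,0,0.087],
  [0.108,-0.381,0.01,0,0.087],
  [0.108,-0.381,0.01,0,0.087],
  [0.108,-0.381,0.01,0,0.087],
  [0.108,-0.381,0.01,0,0.087],
  [0.108,-0.381,0.01,0,0.087],
  [0.108,-0.381,0.01,0,0.087],
  [0.108,-0.381,0.01,0,0.087],
  [0.108,-0.381,0.01,0,0.087],
  [0.108,-0.381,0.01,0,0.087],
  [0.108,-0.381,0.01,0,0.087],
])

```text
time: 4.15
ee_pos: [0.4778, 0.1489, 0.2224]
eef_rot: [0.993, 0.119, -0.0, 0.0]
ft_force: [-0.1, -0.9, -0.1]
width: 0.0868
grip_force: 0.0
```

```bash
python3 - <<'E'
from h import *
import pickle
s=r.read_state(); print(s['time'],s['ee_pos'],s['eef_rot'],abs(s['joint_vel']).max())
c=cam('wrist','w2.png'); pickle.dump(dict(c=c,s=s),open('w2.pkl','wb'))
E
```

```text
4.15 [0.47782809 0.14893802 0.2224081 ] [ 9.92944077e-01  1.18583148e-01 -1.18758495e-04  2.86045727e-04] 0.010912541149201599
```

View pics/w2.png

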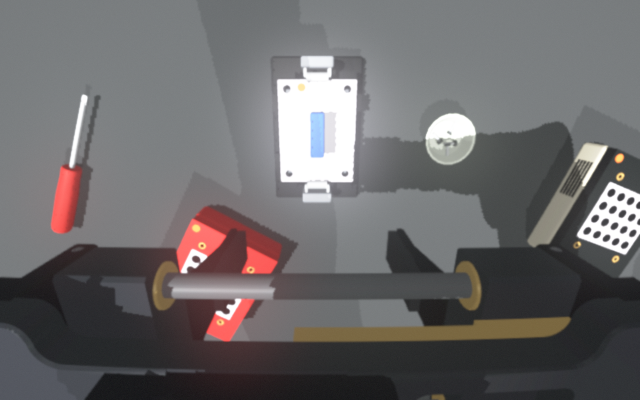

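The dock picture shows the cover holes at (287,88), (347,88), (289,173) and (346,173), the dot at (301,87) and the blue rib at (318,134).

```bash
python3 - <<'E'
from h import *
import pickle
np.set_printoptions(precision=4,suppress=True)
c=pickle.load(open('w2.pkl','rb'))['c']
pts=[refine(c['img'],p,'dark',5) for p in [(287,88),(347,88),(289,173),(346,173)]]
print(np.array(pts)); P=[atz(c,p,.03) for p in pts]; print(fit(P,HL)); print('free z',fit3(c,pts,.03))
hsv=cv2.cvtColor(c['img'][105:165,300:345],cv2.COLOR_RGB2HSV); m=cv2.inRange(hsv,(100,100,90),(125,255,255)); b=cv2.minAreaRect(cv2.findNonZero(m)); print(b)
print(cv2.boundingRect(m), atz(c,(b[0][0]+300,b[0][1]+105),.062))
E
```

```text
[[286.625   87.    ]
 [347.0909  87.    ]
 [289.4286 174.    ]
 [346.     173.    ]]
(np.float64(0.24832363261190524), array([0.5264, 0.16  ]), array([0.0014, 0.0007, 0.0013, 0.0008]))
free z (array([0.5269, 0.1602, 0.0347, 0.2479]), np.float64(0.705165970904261))Traceback (most recent call last):
  File "<stdin>", line 7, in <module>
cv2.error: OpenCV(4.12.0) /io/opencv/modules/imgproc/src/convhull.cpp:143: error: (-215:Assertion failed) total >= 0 && (depth == CV_32F || depth == CV_32S) in function 'convexHull'
```

To row units: -0.01 rad is -0.0032.

>>> jog_arm([
  [0.05,0.001,0.03,-0.0032,0.087],
  [0.05,0.001,0.08,-0.0032,0.087],
  [0.05,0.001,0.12,-0.0032,0.06],
  [0.05,0.001,0.15,-0.0032,0.06],
  [0.05,0.001,0.17,-0.0032,0.05],
  [0.05,0.001,0.184,-0.0032,0.05],
  [0.05,0.001,0.184,-0.0032,0.05],
  [0.05,0.001,0.184,-0.0032,0.05],
])

```text
time: 5.0
ee_pos: [0.527, 0.161, 0.0394]
eef_rot: [0.992, 0.124, 0.0, 0.0]
ft_force: [0.3, -0.1, 0.6]
width: 0.0521
grip_force: 0.0
```

```bash
python3 - <<'E'
from h import *
import pickle
c=cam('wrist'); s=r.read_state(); print(s['ee_pos'],s['ft_force'],s['width'],s['eef_rot'])
cv2.imwrite('pics/w3.png',c['img'][:,:,::-1])
E
```

```text
[0.52727908 0.16124382 0.03981727] [0.16882211 0.58249049 0.41993705] 0.05134956096711955 [9.92246526e-01 1.24281569e-01 9.60472941e-04 3.81098723e-06]
```

View pics/w3.png

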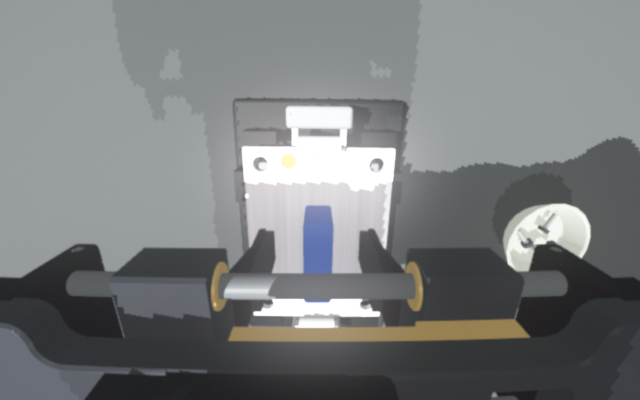

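The rib (about 304–331, middle 318) is centred between the fingers (262 and 372). Now I'll close.

>>> jog_arm([
  [0,0,0,0,0.03],
  [0,0,0,0,0.01],
  [0,0,0,0,0.01],
  [0,0,0,0,0.01],
  [0,0,0,0,0.01],
  [0,0,0,0,0.01],
], clamp_n=58)

```text
time: 5.65
ee_pos: [0.5265, 0.1611, 0.0387]
eef_rot: [0.992, 0.124, 0.0, 0.0]
ft_force: [-0.9, -1.5, 0.5]
width: 0.0157
grip_force: 58.0
```

>>> jog_arm([
  [0,0,-0.002,0,0.01],
  [0,0,-0.004,0,0.01],
  [0,0,-0.006,0,0.01],
  [0,0,-0.008,0,0.01],
  [0,0,-0.012,0,0.01],
  [0,0,-0.018,0,0.01],
  [0,0,-0.025,0,0.01],
  [0,0,-0.03,0,0.01],
  [0,0,-0.03,0,0.01],
])

```text
time: 6.55
ee_pos: [0.5269, 0.1618, 0.0696]
eef_rot: [0.992, 0.125, 0.001, -0.0]
ft_force: [0.2, 0.3, -2.4]
width: 0.0156
grip_force: 58.0
```

>>> jog_arm([
  [0,0,-0.03,0,0.01],
  [0,0,-0.06,0,0.01],
  [0,0,-0.09,0,0.01],
  [0,0,-0.1,0,0.01],
  [0,0,-0.1,0,0.01],
  [0,0,-0.1,0,0.01],
])

```text
time: 7.15
ee_pos: [0.5257, 0.161, 0.1671]
eef_rot: [0.992, 0.125, -0.001, 0.0]
ft_force: [-0.3, 0.1, -3.0]
width: 0.0157
grip_force: 58.0
```

```bash
python3 - <<'E'
from h import *
import pickle
c=cam('wrist','w4.png'); cam('side','s4.png'); s=r.read_state(); pickle.dump(dict(c=c,s=s),open('w4.pkl','wb')); print(s['ee_pos'],s['ft_force'],s['torque'],s['width'],s['eef_rot'])
E
```

```text
[0.52551173 0.16094427 0.16677705] [ 0.36945874  1.30324455 -2.71819766] [0.03407254 0.02767767 0.01950063] 0.01560552273396908 [ 9.92211452e-01  1.24557979e-01 -1.31196832e-03  1.53383513e-04]
```

View pics/w4.png

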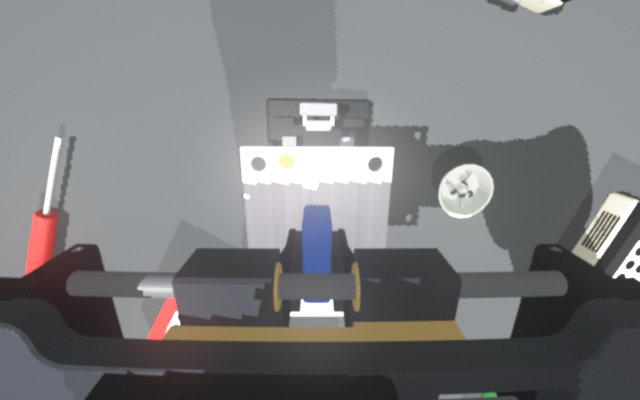

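The plate is out of the dock and gripped, with its front holes at (258,164) and (375,164), as they were before the pull. Next: the cover's pose in the tool frame.

```bash
python3 - <<'E'
from h import *
import pickle
np.set_printoptions(precision=4,suppress=True)
D=pickle.load(open('w4.pkl','rb')); c,s=D['c'],D['s']
g=cv2.cvtColor(c['img'],cv2.COLOR_RGB2GRAY)
def hole(x,y,r=13):
    w=g[y-r:y+r,x-r:x+r]; m=(w<170).astype(np.uint8); n,l,st,ce=cv2.connectedComponentsWithStats(m); i=l[r,r]; return ce[i]+[x-r,y-r],st[i]
z=s['ee_pos'][2]-.0087
Rt=R.from_quat(s['eef_rot']); yaw=np.arctan2(Rt.as_matrix()[1,0],Rt.as_matrix()[0,0])
P=[]
for q in [(258,164),(375,164)]:
    p,st=hole(*q); P.append(atz(c,p,z)); print(p,st,P[-1],Rt.inv().apply(P[-1]-s['ee_pos']))
d=P[0]-P[1]; print('spacing',np.linalg.norm(d),'cover yaw',np.arctan2(-d[0],d[1]),'tool yaw',yaw, 'tilt',Rt.as_matrix()[:,2])
# edges of plate in image: corners
t=Rt.inv().apply((P[0]+P[1])/2-s['ee_pos']); print('mid front holes in tool',t,'-> cover centre in tool x',t[0]-.05,'y',t[1])
ca=np.array(s['ee_pos'])
E
```

```text
[257.5 163.5] [  0   0  26  26 676] [0.5647 0.2077 0.1581] [ 0.0496 -0.0356  0.0086]
[374.562  163.6198] [  7   7  12  13 121] [0.5819 0.1401 0.1581] [0.0495 0.0342 0.0086]
spacing 0.06977770112717478 cover yaw 0.24897291356623819 tool yaw 0.24976490604708185 tilt [-0.0026 -0.0006 -1.    ]
mid front holes in tool [ 0.0496 -0.0007  0.0086] -> cover centre in tool x -0.00043982845066768 y -0.0007125757003415157
```

To row units: 0.345 rad is 0.1098.

>>> jog_arm([
  [-0.005,0.016,0,0.0032,0.01],
  [-0.014,0.05,0,0.0127,0.01],
  [-0.025,0.09,0,0.0255,0.01],
  [-0.037,0.132,0,0.035,0.01],
  [-0.05,0.178,0,0.0493,0.01],
  [-0.063,0.226,0,0.0637,0.01],
  [-0.077,0.274,0,0.0764,0.01],
  [-0.089,0.317,0,0.0875,0.01],
  [-0.099,0.353,0,0.0971,0.01],
  [-0.107,0.381,0,0.105,0.01],
  [-0.111,0.3966,0,0.1098,0.01],
  [-0.111,0.3966,0,0.1098,0.01],
])

```text
time: 8.45
ee_pos: [0.5162, -0.2525, 0.1679]
eef_rot: [0.999, -0.049, -0.0, -0.0]
ft_force: [-0.3, -0.7, -2.5]
width: 0.0155
grip_force: 58.0
```

>>> jog_arm([
  [0,0,0.015,0,0.01],
  [0,0,0.035,0,0.01],
  [0,0,0.055,0,0.01],
  [0,0,0.065,0,0.01],
  [0,0,0.065,0,0.01],
  [0,0,0.065,0,0.01],
])

```text
time: 9.05
ee_pos: [0.5173, -0.2496, 0.1039]
eef_rot: [0.999, -0.047, 0.0, -0.0]
ft_force: [0.6, -0.1, -1.4]
width: 0.0157
grip_force: 58.0
```

```bash
cat > look.py <<'E'
from h import *
import pickle,sys
n=sys.argv[1]; np.set_printoptions(precision=4,suppress=True)
S=[];C={}
for k in ['wrist','side','top']: C[k]=cam(k,k+n+'.png'); S.append(r.read_state())
p=np.mean([s['ee_pos'] for s in S],0); Rm=R.from_quat([s['eef_rot'] for s in S]).mean()
M=Rm.as_matrix(); print('t',S[-1]['time'],'tcp',p,'yaw',np.arctan2(M[1,0],M[0,0]),'z axis',M[:,2],S[-1]['ft_force'],S[-1]['torque'],S[-1]['width'],[np.round(s['ee_pos'],4) for s in S])
pickle.dump(dict(C=C,p=p,Rm=M),open('L'+n+'.pkl','wb'))
a=C['wrist']['img'][80:240,180:460]; b=C['side']['img'][100:180,270:370]
im=np.vstack([cv2.resize(a,(600,330),interpolation=cv2.INTER_CUBIC),cv2.resize(b,(600,260))[:, :]] )
cv2.imwrite('pics/v'+n+'.png',im[:,:,::-1])
E
python3 look.py 5
```

```text
t 9.2 tcp [ 0.5175 -0.2502  0.1045] yaw -0.09461664758965851 z axis [ 0.0015 -0.0006 -1.    ] [-0.3814  0.5312 -1.556 ] [0.031  0.0448 0.0281] 0.015664194709249204 [array([ 0.5175, -0.25  ,  0.1044]), array([ 0.5176, -0.2502,  0.1046]), array([ 0.5175, -0.2504,  0.1046])]
```

View pics/v5.png

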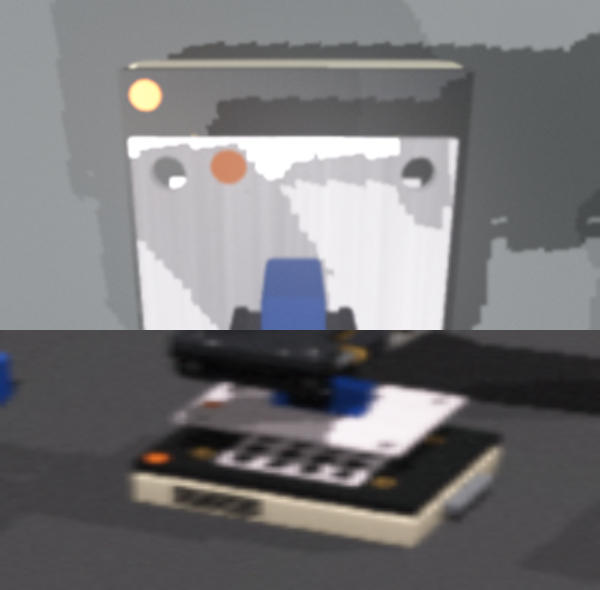

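The cover sits above the module dot towards dot, with the module's dot at about (248,126) in the wrist picture and even deck margins left and right. Lowering now.

>>> jog_arm([
  [-0.001,0.0005,0.006,0,0.01],
  [-0.001,0.0005,0.014,0,0.01],
  [-0.001,0.0005,0.021,0,0.01],
  [-0.001,0.0005,0.026,0,0.01],
  [-0.001,0.0005,0.029,0,0.01],
  [-0.001,0.0005,0.03,0,0.01],
  [-0.001,0.0005,0.03,0,0.01],
  [-0.001,0.0005,0.03,0,0.01],
])

```text
time: 10.0
ee_pos: [0.516, -0.2508, 0.0738]
eef_rot: [0.999, -0.048, 0.0, 0.0]
ft_force: [-0.0, -0.6, -2.1]
width: 0.0155
grip_force: 58.0
```

```bash
sed -i 's/cv2.imwrite(.pics.v.*$//; s/^im=.*$/cv2.imwrite("pics\/v"+n+".png",np.vstack([cv2.resize(a,(560,320),interpolation=cv2.INTER_CUBIC),cv2.resize(b,(560,270),interpolation=cv2.INTER_CUBIC)])[:,:,::-1])/' look.py; python3 look.py 6
python3 - <<'E'
from h import *
import pickle
np.set_printoptions(precision=4,suppress=True)
for n in '56':
    D=pickle.load(open('L%s.pkl'%n,'rb')); c=D['C']['wrist']; p,M=D['p'],D['Rm']
    th=-.0955; R2=np.array([[np.cos(th),-np.sin(th)],[np.sin(th),np.cos(th)]])
    hsv=cv2.cvtColor(c['img'],cv2.COLOR_RGB2HSV)
    m=cv2.inRange(hsv,(5,90,120),(30,255,255)); nn,l,st,ce=cv2.connectedComponentsWithStats(m[60:240])
    for i in range(1,nn):
        if st[i,4]>30: print(n,'orange',ce[i]+[0,60],st[i,4], 'atdeck',atz(c,ce[i]+[0,60],.05)[:2],'attop',M.T@(atz(c,ce[i]+[0,60],p[2]-.0087)-p))
    print('expected dot',proj(c,[*(np.array([.5162,-.2499])+R2@[.069,.051]),.05]), (np.array([.5162,-.2499])+R2@[.069,.051]))
    print('exp cover dot',proj(c,p+M@[.052-.0004,-.018-.0007,.0087]))
E
```

```text
t 10.15 tcp [ 0.516  -0.2509  0.0738] yaw -0.09521767976612416 z axis [ 0.0005 -0.0003 -1.    ] [-0.4398  0.811  -1.109 ] [ 0.0666 -0.0195 -0.0263] 0.01544804613366611 [array([ 0.516 , -0.2509,  0.0739]), array([ 0.516 , -0.2509,  0.0739]), array([ 0.516 , -0.2509,  0.0738])]
5 orange [247.7937 125.0794] 63 atdeck [ 0.59   -0.2059] attop [ 0.0713 -0.0404  0.0088]
5 orange [286.1804 160.3866] 194 atdeck [ 0.5616 -0.2305] attop [ 0.0508 -0.019   0.0088]
expected dot [247.5449 125.458 ] [ 0.5897 -0.2057]
exp cover dot [286.6049 159.1496]
6 orange [234.8966 127.2414] 58 atdeck [ 0.5898 -0.2061] attop [ 0.0704 -0.0474  0.0087]
6 orange [286.1399 160.3834] 193 atdeck [ 0.5658 -0.2355] attop [ 0.0511 -0.0185  0.0087]
expected dot [234.2529 127.3757] [ 0.5897 -0.2057]
exp cover dot [285.7245 159.4903]
```

View pics/v6.png

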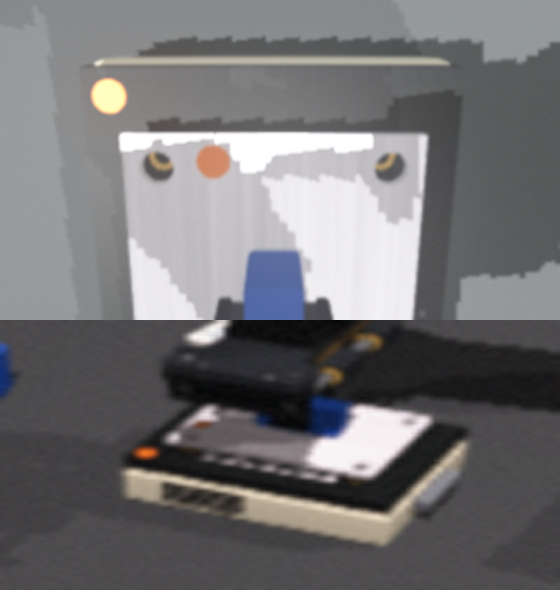

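The lowered view shows brass rims symmetrically through both front holes, at crop (158,166) and (388,166). The dots agree and the gap to the deck is even from the side. I'll check tilt against the picture before the pull, and the residual offset.

```bash
python3 - <<'E'
from h import *
import pickle
np.set_printoptions(precision=4,suppress=True)
D=pickle.load(open('L6.pkl','rb')); c=D['C']['wrist']; p,M=D['p'],D['Rm']
w3=cv2.imread('pics/w3.png')[:,:,::-1].copy(); w6=c['img']
for im in (w3,w6):
    hsv=cv2.cvtColor(im,cv2.COLOR_RGB2HSV); m=cv2.inRange(hsv,(5,80,120),(30,255,255))[140:185,270:310]; ys,xs=np.nonzero(m); print('dot',xs.mean()+270,ys.mean()+140,len(xs))
    g=cv2.cvtColor(im,cv2.COLOR_RGB2GRAY).astype(float); print('front edge row',[140+np.argmax(np.diff(g[140:156,x])) for x in (255,300,340,385)])
# w3 camera = same tool-fixed offset; plate then level with underside .025, tcp z .0394 vs .0737-.0138
for dz in (.0087,.0094): print('pred dot level, dz',dz,proj(c,p+M@np.array([.0516,-.0187,dz])))
print('1deg pitch -> ',proj(c,p+M@np.array([.0516,-.0187,.0087+.0009])))
# side/top camera: cover dot and module dot on the same picture
for k in ('side','top'):
    cc=D['C'][k]; th=-.0955; R2=np.array([[np.cos(th),-np.sin(th)],[np.sin(th),np.cos(th)]]); o=np.array([.5162,-.2499])
    e=[proj(cc,[*(o+R2@[x,y]),.065]) for x,y in HL]; print(k,'expected cover holes',np.array(e))
    print('  seen',np.array([refine(cc['img'],q,'dark',2) for q in e]))
E
```

```text
dot nan nan 0
front edge row [np.int64(145), np.int64(152), np.int64(149), np.int64(147)]
dot 286.13793103448273 160.38916256157637 203
front edge row [np.int64(145), np.int64(145), np.int64(145), np.int64(145)]
pred dot level, dz 0.0087 [285.7245 159.4903]
pred dot level, dz 0.0094 [285.8427 159.2671]
1deg pitch ->  [285.8763 159.2037]
side expected cover holes [[303.1003 134.1329]
 [312.5545 121.5454]
 [333.4546 143.1191]
 [341.999  129.9033]]
  seen [[303.442  133.9901]
 [313.001  122.0129]
 [333.     143.    ]
 [342.     130.    ]]
top expected cover holes [[392.3706 162.28  ]
 [414.4095 164.5258]
 [389.8035 193.3404]
 [412.0908 195.6283]]
  seen [[392.2597 162.4302]
 [414.     165.    ]
 [389.2059 193.    ]
 [412.     196.    ]]<stdin>:7: RuntimeWarning: Mean of empty slice.
  ret = ret.dtype.type(ret / rcount)
```

>>> jog_arm([
  [0.0007,0,0,0,0.01],
  [0.0007,0,0,0,0.01],
  [0.0007,0,0,0,0.01],
  [0.0007,0,0,0,0.01],
  [0.0007,0,0,0,0.01],
  [0.0007,0,0,0,0.01],
])

```text
time: 10.75
ee_pos: [0.5165, -0.2508, 0.0735]
eef_rot: [0.999, -0.048, 0.0, 0.0]
ft_force: [-0.1, 0.2, -2.3]
width: 0.0155
grip_force: 58.0
```

```bash
python3 - <<'E'
from h import *
s=r.read_state(); print(s['ee_pos'],s['width'],s['grip_force'],abs(s['joint_vel']).max()); print(r.close_job())
E
```

```text
[ 0.51647829 -0.25084212  0.07354011] 0.01551540348453704 57.982898158952594 0.002083063237366377
the job is handed in; nothing more can be done
None
```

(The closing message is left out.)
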